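Index the sample slide to the dropper bottle's station

ROBOT

A 7-joint arm with a two-finger parallel gripper is mounted at the origin on a cart in front of the work surface, level with it; the furniture and walls round the work are solid. World frame = base frame: x ahead of the robot, y to its left, z up, the work surface at z = 0. Lengths are in m, angles in rad, forces in N, time in s.
With the tool pointing down it reaches from about 0.35 to 0.9 m from the base axis. Payload 8.1 kg.
Tool frame: the origin (TCP) lies on the centre line of the jaws, within the pads' length; the fingertips stand bot.nose_length ahead of it and the grasp point (between the pads) is the TCP (bot.nose_length is the distance from the TCP to the fingertips, in m); z points along the fingers, y is the line along which they close (so a half turn about z gives the same grasp; the last joint's range is limited). The gripper opens to 92 mm and grips with 3 to 60 N. Pads are 19 mm wide; open, the fingers measure 130 mm over their backs; the gripper's body (75 mm by 190 mm) begins 47 mm behind the grasp point.
Start: joints at [-1.403, 0.434, 0.025, 1.573, -0.012, 1.134, -0.075], TCP at [0.167, 0.602, 0.246] pointing down, gripper open.
Joint ranges: [-2.62, 2.62], [-0.44, 2.09], [-1.27, 1.32], [0.08, 2.57], [-1.32, 4.46], [0.12, 2], [-2.74, 2.74]. Speed limits (rad/s): [2.22, 2.22, 3.01, 3.01, 3.14, 3.14, 3.14].

INTERFACE

Orientations are given as a unit quaternion [x, y, z, w].
In Python, from rig import bot gives the robot as it stands.
- The arm moves only by the shell command python3 -m creep 'ROWS' [FORCE]. ROWS is JSON, a list of rows, each a list of 7 numbers: the turn, a rotation vector about the tool's x, y, z as a fraction of full scale, then the shift along the tool's x, y, z as a fraction of full scale, then the gripper's target within -1 to 1 (fully open at 1, half-way at 0, shut at -1). A call has 1 to 12 rows; each row shifts and turns the commanded pose from where the row before left it, along the tool's axes as they then stand; what a row does not reach is not made up. Full scale, the value 1, is 12 cm for a shift and 30 degrees for a turn. A row lasts 1/10 s, in which the tool goes at most 50 mm and 8.59 degrees, less where a joint would pass 70% of its speed; a pose out of reach is approached as far as the arm can. A call with a number of a shift or a turn outside -1 to 1 is refused whole. A call with a gripper value outside its range is refused whole. The fingers move at their own pace and stop on an object; FORCE is the grip in N (left out, the last holds). Time passes only in rows, so rows that do not move let the fingers close. It gives the time, the measured TCP pose, the force, the opening and the grip force at its end, in the units of the state.
- bot.state(): the state, without advancing time (a new reading comes with each control period).
- bot.grab_frame(name): name is "scene" or "top"; returns a dict with "pixels" (480x640x3 uint8, red, green, blue), "depth" (480x640 float32, m along the optical axis (not along the pixel's ray), 0 where there is no reading), "fx", "fy", "cx", "cy" (pixels), "k1" (the pictures are not rectified: a ray, as slopes to the right and down, at radius r is drawn at 1 + k1 r^2 times it, then the intrinsics apply), "rvec" (rotation vector, rad) and "tvec" (3), from world to camera coordinates, as OpenCV has them. Camera axes: x right, y down, z forward; pixel columns grow to the right and rows downward; lengths in m; the calibration is good to about 2 mm. A picture is of the moment at which its call begins.
- bot.sign_off(): hands the job in; it is judged then, once.
The state is a dict: "time_s": time; "joint_positions": joint angles; "qvel": joint speeds; "tau": joint torques, N m; "position": TCP position; "tcp_rot": TCP orientation; "force": force on the tool from outside, world axes, zero at the start; "moment": the same for the moment, N m; "grip_width": finger opening in m; "grip_force": force on a finger pad.
Only numpy, scipy, OpenCV 4.12 (cv2) and the standard library are available. Lean on these libraries where they do the work, as an engineer would, in place of code of your own. Each camera call takes 0.05 s, during which the arm holds its last target. There are 200 camera calls.

TASK

The beaker carriage on the sample slide is parked at the middle station. Push it along the rail by its upright post to the next station, the one with the small dropper bottle standing behind it (not the one by the big reagent bottle), so that it clicks into that station and stays there. Leave both bottles standing where they are.

Things in the scene. Friction and masses are not known exactly. Their poses are not given: they have to be found in the camera images.
- slide_rail: The slide, fixed to the table: aluminium base 456 mm long (its y), 90 wide (x), 12 thick, two steel guide rods, a grey block 32 mm high at each end. Five stations 80 mm apart along it, each a pair of small cross ridges; the middle one is at its centre. Origin: centre of the underside; x points away from the robot, z up.
- carriage (a joint): Carriage position along the rail's y in m: stations at -0.16, -0.08, 0 (start), 0.08, 0.16; travel ends at 0.165 either way. A spring ball clicks between a station's ridges: about 3 N pushes it out (it then springs ahead some 12 mm), and it draws the carriage in from about 6 mm either side. Between, it slides with under 1 N and stays put. The carriage: grey plate 123 x 80 (along y) mm, top 46 mm above the table.
- post_top (a point): Centre of the top of the carriage's upright steel post, the part to push or hold: 18 mm diameter, straight from 52 to 100 mm above the table, 60 mm on the robot's side of the rail's centre line. A glass beaker, 49 mm wide, rim at 90 mm, is fixed on the carriage 72 mm behind it, in a black ring. Axes as the rail's: y along the rail, the way the joint grows; x away from the robot; z up.
- dropper_bottle: Small glass dropper bottle with a black rubber-bulb top, 33 mm in diameter and 92 mm high, standing loose on the table behind the rail (about 150 mm beyond its centre line), level with the station to go to: one station to the left or to the right of the middle one. Origin at the centre of its underside.
- reagent_bottle: Brown reagent bottle with a black screw cap, 65 mm in diameter and 136 mm high, standing loose behind the rail at the station on the other side of the middle one. Origin at the centre of its underside. Not to be used.
Mind the look-alikes: they are no part of the job. Leave any green look-alike of the dropper_bottle alone.

How it is judged:
At the end, for the whole second after the job is handed in: The carriage rests within 6 mm of the station beside the dropper bottle, the first one from the middle on that side (joint 0.08 or -0.08, the bottle within 40 mm of level with the post along the rail), and both bottles stand upright ((value of joint carriage between 0.074 and 0.086 m or value of joint carriage between -0.086 and -0.074 m) and y of dropper_bottle in the frame of post_top between -0.04 and 0.04 m and velocity of joint carriage between -0.01 and 0.01 m/s and angle between each of dropper_bottle, reagent_bottle's own z axis and vertical below 0.2 rad); the robot touches nothing.
It fails at once if the dropper bottle is shifted by more than 25 mm or tipped over (distance of dropper_bottle from where it was at the start of the episode above 0.025 m or angle between dropper_bottle's own z axis and vertical above 0.4 rad).
It fails at once if the reagent bottle is shifted by more than 25 mm or tipped over (distance of reagent_bottle from where it was at the start of the episode above 0.025 m or angle between reagent_bottle's own z axis and vertical above 0.4 rad).
It also fails if it takes over 35 s, if anything falls off the work surface, if the arm or the gripper's body presses on something with over 40 N, if the wrist force passes 120 N, or if a joint passes its speed limit or range.

## Working session

There is one attempt and no reset: what is moved stays moved. The work goes in short steps, Python scripts to look and compute and a shell command to move; the robot and the scene stay as the last step left them, time stands still between calls to the robot, and variables do not carry over. Pictures are saved under pics/ and viewed, at most 10 in all, crops included, and the job is handed in when it is done.

```bash
mkdir -p pics
cat > h.py <<'E'
import numpy as np, cv2
from rig import bot
def pix2w(f,u,v,z=None):
    # world point at pixel, by plane height z or by depth
    K=np.array([[f['fx'],0,f['cx']],[0,f['fy'],f['cy']],[0,0,1.]])
    s=cv2.undistortPoints(np.array([[[u,v]]],float),K,np.array([f['k1'],0,0,0,0.]))[0,0]
    R=cv2.Rodrigues(np.array(f['rvec'],float))[0]; t=np.array(f['tvec'],float).ravel()
    d=R.T@np.array([s[0],s[1],1]); c=-R.T@t
    k=f['depth'][int(v),int(u)] if z is None else (z-c[2])/d[2]
    return c+k*d
E
python3 - <<'E'
from h import *
import pickle
for n in('scene','top'):
    f=bot.grab_frame(n); pickle.dump(f,open(n+'.pkl','wb'))
    cv2.imwrite(f'pics/{n}0.png',f['pixels'][:,:,::-1])
s=bot.state();print(s['position'],s['tcp_rot'],s['time_s'],bot.nose_length,s['force'])
E
```

```text
[0.16712017 0.6018002  0.2450343 ] [ 1.35025324e-01  9.90841907e-01 -6.90610891e-04 -1.99851871e-05] 0.1 0.019 [-0.27111482 -0.417715    1.01465532]
```

View pics/scene0.png

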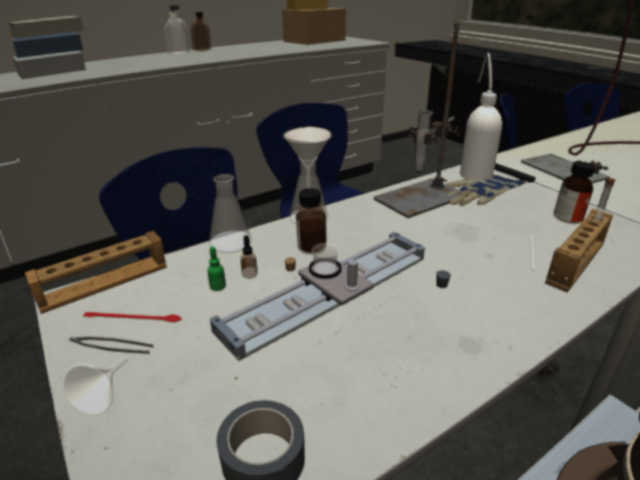

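View pics/top0.png

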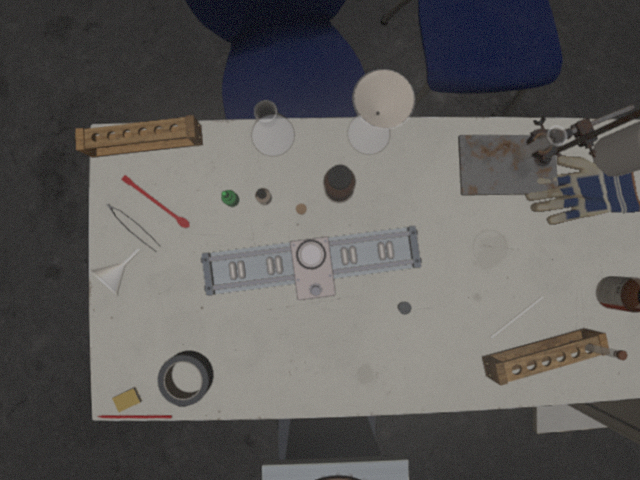

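Run:
```python
from h import *
import pickle
np.set_printoptions(precision=4,suppress=True)
f=pickle.load(open('top.pkl','rb'))
for nm,u,v,z in [('post',316,290,.1),('postd',316,290,None),('endL',208,273,.032),('endR',414,247,.032),('dropper',263,196,.09),('dropd',263,196,None),('reag',340,180,.136),('reagd',340,180,None),('green',229,198,None),('beaker',311,254,.09)]:
    print(nm,pix2w(f,u,v,z))
R=cv2.Rodrigues(np.array(f['rvec'],float))[0]
K=np.array([[f['fx'],0,f['cx']],[0,f['fy'],f['cy']],[0,0,1.]])
for p in [(0,0,0),(.167,.602,.245)]:
    print(cv2.projectPoints(np.array([p],float),f['rvec'],f['tvec'],K,np.array([f['k1'],0,0,0.]))[0].ravel())
im=cv2.resize(f['pixels'][160:320,190:430,::-1],None,fx=3.3,fy=3.3,interpolation=cv2.INTER_CUBIC)
im=cv2.convertScaleAbs(im,alpha=1.5);cv2.imwrite('pics/top_crop.png',im)
```

```text
post [0.5311 0.0345 0.1   ]
postd [0.5311 0.0345 0.0989]
endL [0.567  0.2581 0.032 ]
endR [ 0.6117 -0.1746  0.032 ]
dropper [0.717  0.1345 0.09  ]
dropd [0.7206 0.1371 0.0659]
reag [ 0.7373 -0.0147  0.136 ]
reagd [ 0.7374 -0.0147  0.1355]
green [0.7181 0.206  0.0657]
beaker [0.6009 0.0426 0.09  ]
[337.066  528.6689]
[-12.0639 514.2651]
```

View pics/top_crop.png

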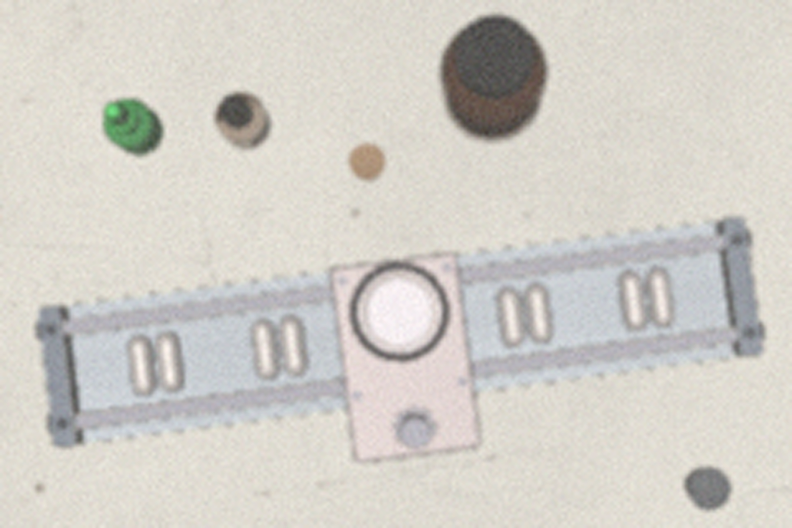

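```bash
python3 -m creep '[[0,0,-0.238,0,0,0,1],[0,0,-0.238,0,0,0,1],[0,0,-0.238,0,0,0,1],[0,0,0,-0.17,-0.33,0,1],[0,0,0,-0.17,-0.33,0,1],[0,0,0,-0.17,-0.33,0,1],[0,0,0,-0.17,-0.33,0,1],[0,0,0,-0.17,-0.33,0,1],[0,0,0,-0.17,-0.33,0,1],[0,0,0,-0.17,-0.33,0,1],[0,0,0,-0.17,-0.33,0,1],[0,0,0,0,0,0,1]]' 10
cat > rel.py <<'E'
import sys
from h import *
from scipy.spatial.transform import Rotation as R
s=bot.state();r=R.from_quat(s['tcp_rot'])
g=np.array(eval(sys.argv[1]))-s['position']
t=r.apply([0,1,0]);a=np.degrees(np.arctan2(t[1],t[0]))
print('tool mm',r.inv().apply(g)*1000,'frac',r.inv().apply(g)/.12,'y angle',a,'z',r.apply([0,0,1]),s['time_s'])
E
python3 rel.py '[.531,.0345,.2]'
```

```text
time_s: 1.3
position: [0.3654, 0.2981, 0.2456]
tcp_rot: [-0.047, 0.999, -0.001, 0.0]
force: [-0.6, 1.6, -0.3]
grip_width: 0.0917
grip_force: 0.0
tool mm [-140.01932488 -277.88088584   46.45062332] frac [-1.16682771 -2.31567405  0.38708853] y angle 95.40006118513048 z [ 9.83278878e-04 -2.42857884e-03 -9.99996568e-01] 1.3
```

```bash
python3 -m creep '[[0,0,0,-0.167,-0.331,0,1],[0,0,0,-0.167,-0.331,0,1],[0,0,0,-0.167,-0.331,0,1],[0,0,0,-0.167,-0.331,0,1],[0,0,0,-0.167,-0.331,0,1],[0,0,0,-0.167,-0.331,0,1],[0,0,0,-0.167,-0.331,0,1],[0,0,0,0,0,0.2,1],[0,0,0,0,0,0.2,1],[0,0,0,0,0,0,1],[0,0,0,0,0,0,1]]' 10
python3 rel.py '[.531,.0345,.082]'
python3 - <<'E'
from h import *
f=bot.grab_frame('scene')
im=cv2.resize(f['pixels'][180:360,200:440,::-1],None,fx=3.3,fy=3.3,interpolation=cv2.INTER_CUBIC)
cv2.imwrite('pics/s1.png',cv2.convertScaleAbs(im,alpha=1.5))
E
```

```text
time_s: 2.4
position: [0.5299, 0.0421, 0.1978]
tcp_rot: [-0.052, 0.999, -0.0, -0.001]
force: [0.4, -0.2, 0.6]
grip_width: 0.0918
grip_force: 0.0
tool mm [ -0.40213188  -7.69282914 115.77606268] frac [-0.0033511  -0.06410691  0.96480052] y angle 95.92900161955056 z [-1.21465712e-03 -1.94884098e-04 -9.99999243e-01] 2.4
```

View pics/s1.png

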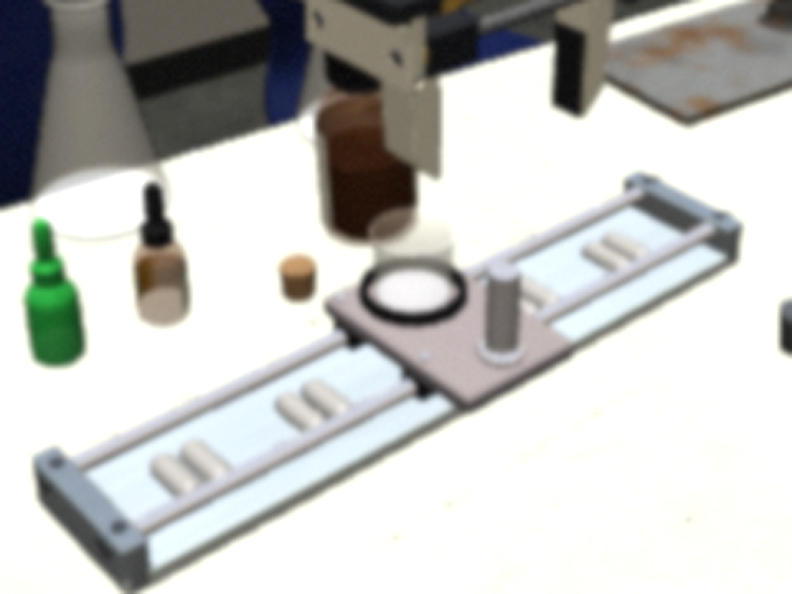

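The fingers (crop 410,130 and 585,60) straddle the post (crop 503,310) along the rail. Next: centre them, descend and grip.

```bash
python3 -m creep '[[0,0,0,0,-0.064,0,1],[0,0,0,0,0,0.2,1],[0,0,0,0,0,0.2,1],[0,0,0,0,0,0.2,1],[0,0,0,0,0,0.2,1],[0,0,0,0,0,0.165,1],[0,0,0,0,0,0,1],[0,0,0,0,0,0,1]]' 10
python3 rel.py '[.531,.0345,.082]'
```

```text
time_s: 3.25
position: [0.5316, 0.0339, 0.0829]
tcp_rot: [-0.051, 0.999, -0.0, 0.0]
force: [0.3, 0.1, 0.1]
grip_width: 0.0914
grip_force: 0.0
tool mm [0.53893189 0.69805141 0.86198105] frac [0.0044911  0.0058171  0.00718318] y angle 95.89284043764638 z [ 8.00581590e-04  4.44694828e-06 -9.99999680e-01] 3.25
```

```bash
python3 -m creep '[[0,0,0,0,0,0,-1],[0,0,0,0,0,0,-1],[0,0,0,0,0,0,-1],[0,0,0,0,0,0,-1],[0,0,0,0,0,0,-1],[0,0,0,0,0,0,-1],[0,0,0,0,0,0,-1],[0,0,0,0,0,0,-1]]' 12
```

```text
time_s: 4.05
position: [0.531, 0.0341, 0.0819]
tcp_rot: [-0.051, 0.999, 0.0, -0.0]
force: [-0.2, 0.6, -0.1]
grip_width: 0.0323
grip_force: 0.0
```

```bash
python3 -m creep '[[0,0,0,0,0,0,-1],[0,0,0,0,0,0,-1],[0,0,0,0,0,0,-1],[0,0,0,0,0,0,-1],[0,0,0,0,0,0,-1],[0,0,0,0,0,0,-1]]' 12
```

```text
time_s: 4.65
position: [0.531, 0.0345, 0.0819]
tcp_rot: [-0.052, 0.999, 0.0, -0.0]
force: [-0.9, 4.4, 0.1]
grip_width: 0.0175
grip_force: 12.0
```

```bash
python3 -m creep '[[0,0,0,0,0.07,0,-1],[0,0,0,0,0.07,0,-1],[0,0,0,0,0.07,0,-1],[0,0,0,0,0.07,0,-1],[0,0,0,0,0.07,0,-1],[0,0,0,0,0.07,0,-1],[0,0,0,0,0.07,0,-1],[0,0,0,0,0.07,0,-1],[0,0,0,0,0.07,0,-1],[0,0,0,0,0.037,0,-1],[0,0,0,0,0,0,-1],[0,0,0,0,0,0,-1]]' 12
python3 rel.py '[.5228,.114,.082]'
```

```text
time_s: 5.85
position: [0.5224, 0.1142, 0.0819]
tcp_rot: [-0.052, 0.999, 0.0, -0.0]
force: [-3.1, 1.8, 1.2]
grip_width: 0.0174
grip_force: 12.0
tool mm [-0.3592463  -0.21238387 -0.14284264] frac [-0.00299372 -0.00176987 -0.00119036] y angle 95.9217978198315 z [-6.20428916e-04  4.75151335e-04 -9.99999695e-01] 5.85
```

Moved 80 mm with the post gripped. Open and look.

```bash
python3 -m creep '[[0,0,0,0,0,0,0.3],[0,0,0,0,0,0,0.3],[0,0,0,0,0,0,0.3],[0,0,0,0,0,0,0.3],[0,0,0,0,0,0,0.3],[0,0,0,0,0,0,0.3],[0,0,0,0,0,0,0.3]]'
python3 -m creep '[[0,0,0,0,0,-0.2,0.3],[0,0,0,0,0,-0.2,0.3],[0,0,0,0,0,-0.2,0.3],[0,0,0,0,0,-0.2,0.3],[0,0,0,0,0,-0.2,0.3],[0,0,0,0.4,0,0,0.3],[0,0,0,0.4,0,0,0.3],[0,0,0,0.4,0,0,0.3],[0,0,0,0,0,0,0.3]]'
python3 - <<'E'
from h import *
import pickle
f=bot.grab_frame('top');pickle.dump(f,open('top2.pkl','wb'))
im=cv2.resize(f['pixels'][160:320,190:430,::-1],None,fx=3.3,fy=3.3,interpolation=cv2.INTER_CUBIC)
cv2.imwrite('pics/t2.png',cv2.convertScaleAbs(im,alpha=1.5))
E
```

```text
time_s: 6.55
position: [0.5228, 0.1137, 0.0819]
tcp_rot: [-0.051, 0.999, 0.0, 0.0]
force: [0.1, 0.1, -0.1]
grip_width: 0.0595
grip_force: 0.0
time_s: 7.45
position: [0.3728, 0.0973, 0.2009]
tcp_rot: [-0.052, 0.999, -0.0, -0.003]
force: [0.9, -0.1, -0.1]
grip_width: 0.0597
grip_force: 0.0
```

View pics/t2.png

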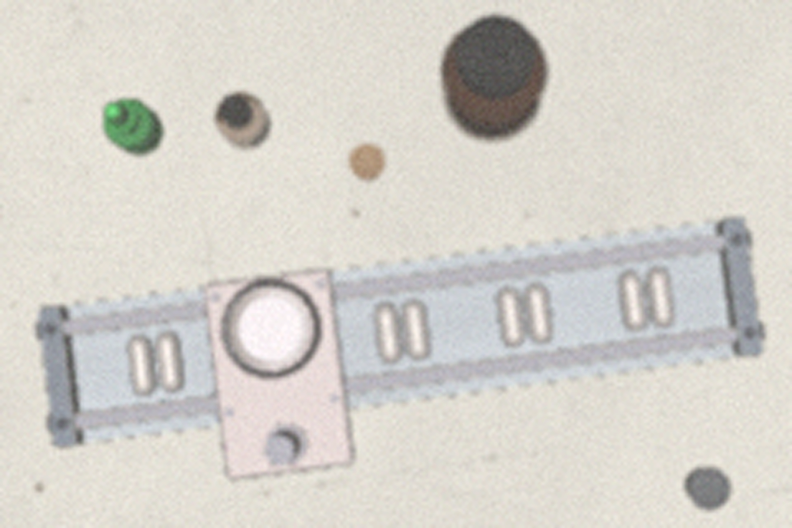

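The carriage is at the left station (post at crop 283,446) and both bottles have not moved. A quick numeric check before handing in.

Run:
```python
from h import *
import pickle
a=pickle.load(open('top.pkl','rb'));b=pickle.load(open('top2.pkl','rb'))
u=np.array([-.103,.995,0])
t=a['pixels'][233:303,288:338]  # plate with beaker+post
for n,(x0,y0,x1,y1),z in [('plate',(290,235,337,301),.046),('beaker',(294,238,328,271),.09)]:
    t=a['pixels'][y0:y1,x0:x1]
    m=cv2.matchTemplate(b['pixels'][225:315,220:340],t,cv2.TM_CCOEFF_NORMED)
    _,s,_,l=cv2.minMaxLoc(m)
    p=pix2w(a,(x0+x1)/2,(y0+y1)/2,z);q=pix2w(b,220+l[0]+(x1-x0)/2,225+l[1]+(y1-y0)/2,z)
    print(n,s,(q-p)@u,q-p)
```

```text
plate 0.93564373254776 0.08059310077623719 [-0.00841411  0.08012708  0.        ]
beaker 0.9665414094924927 0.07675527172111633 [-0.00806178  0.07630644  0.        ]
```

```bash
python3 -c "
from rig import bot
print(bot.sign_off())"
```

```text
the job is handed in; nothing more can be done
None
```

The carriage was moved about 80 mm to the station beside the dropper bottle (joint about +0.08) and released, both bottles look unmoved in the top picture, and the job is handed in (no verdict was returned).

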